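# Close the row of LED tiles and bring the seam to the click under the microscope

## Robot

A 7-joint arm with a two-finger parallel gripper is mounted at the origin on a cart in front of the work surface, level with it; the furniture and walls round the work are solid. World frame = base frame: x ahead of the robot, y to its left, z up, the work surface at z = 0. Lengths are in mm, angles in rad, forces in N, time in s.
With the tool pointing down it reaches from about 400 to 850 mm from the base axis. Payload 10.4 kg.
Tool frame: the origin (TCP) lies midway between the tips of the shut fingers; the grasp point (between the pads) lies 19 mm behind it; z points along the fingers, y is the line along which they close (so a half turn about z gives the same grasp; the last joint's range is limited). The gripper opens to 87 mm and grips with 3 to 60 N. Pads are 19 mm wide; open, the fingers measure 117 mm over their backs; the gripper's body (75 mm by 190 mm) begins 51 mm behind the grasp point.
Start: joints at [-1.191, 0.332, -0.065, 1.46, 0.022, 1.35, -0.088], TCP at [244.987, 575.007, 222.576] pointing down, gripper open.
Joint ranges: [-2.6, 2.6], [-0.5, 2.12], [-1.47, 1.34], [0.16, 2.42], [-1.27, 4.41], [0.06, 2.06], [-2.6, 2.6]. Speed limits (rad/s): [2.22, 2.22, 2.79, 2.79, 3.14, 3.14, 3.14].

## Interface

Orientations are given as a 3x3 rotation matrix whose columns are the frame's x, y, z axes.
In Python, from plant import status, viewer, order gives the robot as it stands.
- The arm moves only by the shell command python3 -m pendant 'ROWS'. ROWS is a JSON object of lists of equal length, an entry for each row: "travel": the shift along the tool's x, y, z in mm, a list of three; "delta_rot": the turn, a rotation vector about the tool's x, y, z in rad, a list of three; "grip": the opening, from 0 (shut) to 1 (fully open). A call has 1 to 5 rows; each row is the pose to reach, as a shift and turn from the pose commanded when the call began, along the tool's axes at that moment; what a row does not reach only later rows make up. A row lasts 1/12 s, in which the tool goes at most 41.7 mm and 7.16 degrees, less where a joint would pass 70% of its speed; a pose out of reach is approached as far as the arm can. A call with a gripper value outside its range is refused whole. The fingers move at their own pace and stop on an object; the grip force is fixed at half the most. Time passes only in rows, so rows that repeat a pose let the fingers close. It gives the time, the measured TCP pose, the force, the opening and the grip force at its end, in the units of the state.
- status.read_state(): the state, without advancing time (a new reading comes with each control period).
- viewer.grab_frame(name): name is "scene" or "top" or "wrist"; returns the picture (420x560x3 uint8, blue, green, red); there is no depth.
- viewer.calibration(name): a dict with "fx", "fy", "cx", "cy" (pixels), "world_to_cam" (4x4, takes a point from world to camera coordinates). Camera axes: x right, y down, z forward; pixel columns grow to the right and rows downward; lengths in mm; the calibration is good to about 2 mm. A picture is of the moment at which its call begins: read the wrist's pose just before it. calibration takes no time and is no camera call; for the wrist camera it gives the pose at the moment of the call.
- order.job_done(): hands the job in; it is judged then, once.
The state is a dict: "clock": time; "joints": joint angles; "joint_vel": joint speeds; "tau": joint torques, N m; "tool_pos": TCP position; "tcp_rot": TCP orientation; "force": force on the tool from outside, world axes, zero at the start; "moment": the same for the moment, N m; "gripper_width": finger opening in mm; "gripper_force": force on a finger pad.
Only numpy, scipy, OpenCV 4.12 (cv2) and the standard library are available. Lean on these libraries where they do the work, as an engineer would, in place of code of your own. Each camera call takes 0.05 s, during which the arm holds its last target. There are 200 camera calls.

## Task

First push the loose LED tile on the carriage along its channel until it butts flush against the row of tiles already set there, with no gap left. Then take the carriage by its black knob and slide it along the rods towards the microscope until you feel the spring ball click into its notch, which brings the seam under the lens. Finish while still gripping the knob, holding the carriage at rest in the notch for the inspection picture; keep clear of the microscope, and leave the flat round tin and the brass fitting beside the slide where they lie.

Things in the scene. Friction and masses are not known exactly. Their poses are not given: they have to be found in the camera images.
- tile_center (a point): Middle of the loose LED tile: black block 40 x 40 mm, 16 mm high (8 x 8 pale dots on top), lying on the carriage plate (plate top 48 mm above the bench) in a channel between two fences 6 mm high, 43 mm apart; the channel is open towards the robot, where the plate ends 85 mm before the seam. x axis along the channel, like the seam's, z up.
- seam (a point): On the carriage: middle of the front face of the row of two set tiles (fixed on the carriage), 8 mm above its plate. +x along the channel into the row (away from the robot), +y along the rods towards the microscope, z up. The loose tile lies on the -x side; butted flush, its centre is at x = -20 mm here. The carriage moves only along y.
- carriage (a joint): Travel of the carriage along the two rods, m: 0 at the loading end, where it starts, growing towards the microscope, hard stop at 0.195; 2 to 4 N of friction. The detent's only notch lies at a travel of 0.115 to 0.165 (set anew for each job), within 6 mm of where the seam point comes under the lens (along the seam's y); the index bar runs on plain for 30 mm beyond it.
- grip_knob: Black upright knob that moves the carriage: drum 18 mm in diameter, 28 mm high, on a 12 mm stem on a flat lug; origin in the middle of the drum, 74 mm above the bench, 26 mm above the lug. It stands at x = -100, y = -90 mm from the seam point in the seam's axes, free all round.
- ball_plunger (a joint): How far the spring ball (14 mm) at the carriage's front edge is out, m: 0.0004 riding on the plain dark index bar, 0.0032 in the middle of its 9 mm notch, 0.0020 when 1.7 mm off the middle, 0.0008 when 3.5 mm off. From 4.5 mm before the middle the ball draws the carriage in (some 3 N less push is needed); to push or pull it out again takes 8 to 14 N above friction.
- lens (a point): Middle of the microscope's lens, looking down, 165 mm above the bench over the path of the seam. The tube is 35 to 42 mm thick and reaches 290 mm above the bench; it hangs on a boom from a post with a round 104 mm foot 205 mm farther along the rods (seam's +y).
- microscope: The microscope with its boom stand, fixed; the origin is on the bench straight below the lens, x and y axes as those of the seam point.
- flux_tin: Round flat yellow tin, 52 mm across, 21 mm high, a bystander; origin under its centre.
- brass_fitting: Small brass fitting 38 mm long, 17 mm high, a bystander; origin under its centre.

How it is judged:
By the outcome, as a careful person would: the job done as asked, in the order asked, and still so for the second after the job is handed in, while the arm keeps its last pose, push and grip.
It also fails if it takes over 58 s, if anything falls off the work surface, if the arm or the gripper's body presses on something with over 40 N, if the wrist force passes 120 N, or if a joint passes its speed limit or range.

## Working session

There is one attempt and no reset: what is moved stays moved. The work goes in short steps, Python scripts to look and compute and a shell command to move; the robot and the scene stay as the last step left them, time stands still between calls to the robot, and variables do not carry over. Pictures are saved under pics/ and viewed, at most 10 in all, crops included, and the job is handed in when it is done.

```bash
ls; mkdir -p pics
python3 - <<'E'
from plant import status, viewer
import cv2,json
s=status.read_state(); print(s)
for n in("scene","top"):
    cv2.imwrite(f"pics/{n}0.png",viewer.grab_frame(n)); c=viewer.calibration(n); print(n,c)
E
```

```text
pics
{'clock': 0.0, 'joints': array([-1.19065307,  0.33286865, -0.06469413,  1.46095533,  0.02157909,
        1.34989952, -0.0884819 ]), 'joint_vel': array([ 9.79370503e-04, -1.43320942e-03,  1.47274123e-04, -2.68104849e-04,
        1.03685588e-03, -5.77288913e-05,  6.74602272e-04]), 'tau': array([-3.41589130e-04, -6.23265839e+01,  2.41015165e-02, -3.89890337e+01,
       -6.15925225e-02,  4.01121285e-02,  1.61780008e-04]), 'tool_pos': array([244.81247932, 574.62866967, 221.74924586]), 'tcp_rot': array([[-9.20000729e-01,  3.91916307e-01, -5.17603227e-04],
       [ 3.91916646e-01,  9.19999754e-01, -1.33983204e-03],
       [-4.89071839e-05, -1.43550378e-03, -9.99998968e-01]]), 'force': array([ 0.32886908,  0.36952485, -0.37225556]), 'moment': array([-0.01672595,  0.01679964, -0.02501887]), 'gripper_force': 0.0, 'gripper_width': 86.57405952143003}
scene {'fx': 396.0363133875487, 'fy': 396.0363133875487, 'cx': 287.78450841368755, 'cy': 207.52993399021332, 'world_to_cam': array([[ 7.79459002e-01, -6.26405401e-01,  7.74196411e-03,
        -2.35857521e+02],
       [-4.71208970e-01, -5.94396483e-01, -6.51655529e-01,
         4.36646189e+02],
       [ 4.12802339e-01,  5.04290685e-01, -7.58475533e-01,
         6.17118771e+02],
       [ 0.00000000e+00,  0.00000000e+00,  0.00000000e+00,
         1.00000000e+00]])}
top {'fx': 454.5825254262368, 'fy': 454.5825254262368, 'cx': 278.1742766004355, 'cy': 208.327215616498, 'world_to_cam': array([[ 1.06955246e-02, -9.99913224e-01, -7.69093608e-03,
         2.39297640e+02],
       [-9.88147369e-01, -9.39115886e-03, -1.53220699e-01,
         4.99364023e+02],
       [ 1.53135176e-01,  9.23855402e-03, -9.88162065e-01,
         1.14631064e+03],
       [ 0.00000000e+00,  0.00000000e+00,  0.00000000e+00,
         1.00000000e+00]])}
```

View pics/scene0.png

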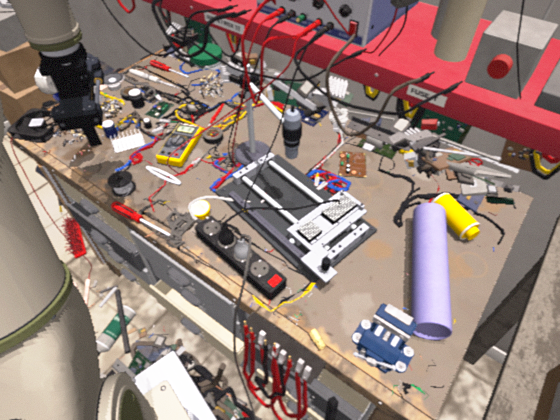

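View pics/top0.png

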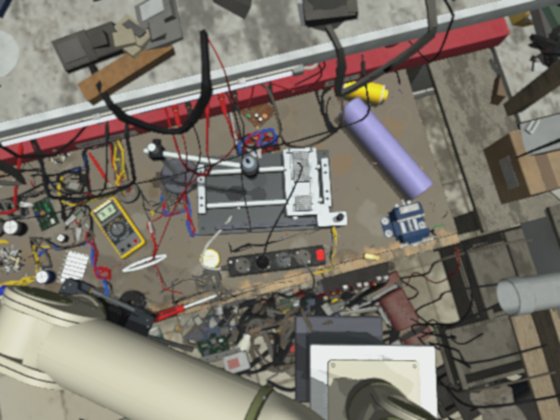

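Scene: the slide is in the middle, with the knob at about (325,263), the microscope tube at (292,133) and the tin at (200,208). In the top view the knob is at about (340,217), the carriage at (305,185), the tube at (250,165) and the tin at (209,258). I'll zoom in next.

Run:
```python
import cv2,numpy as np
a=cv2.imread("pics/scene0.png")[170:290,250:400]; b=cv2.imread("pics/top0.png")[135:235,230:360]
a=cv2.resize(a,None,fx=5,fy=5,interpolation=2)[:600]; b=cv2.resize(b,None,fx=6,fy=6,interpolation=2)
cv2.imwrite("pics/ca.png",a); cv2.imwrite("pics/cb.png",b)
```

```text
(no output)
```

View pics/ca.png

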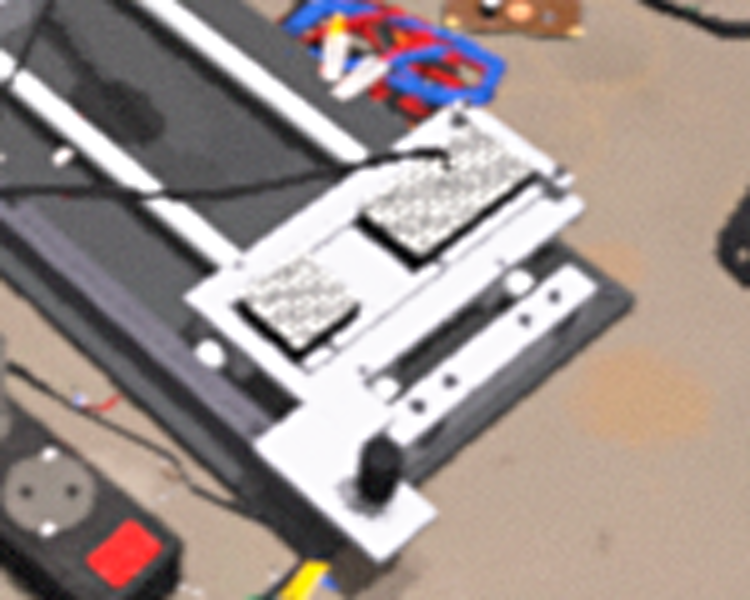

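View pics/cb.png

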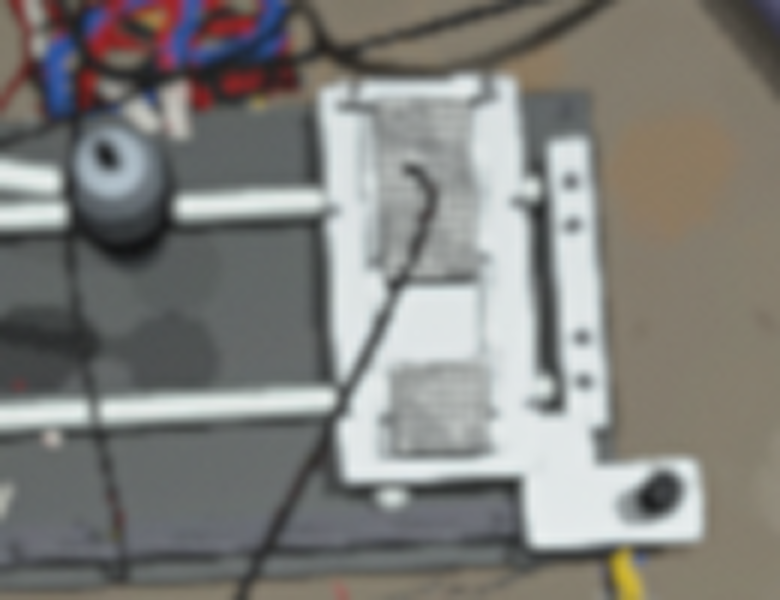

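The crops show these points:
- **Scene crop:** the loose tile's top face has corners (240,300), (298,347), (357,300), (300,255). The set row's near face runs (362,212) to (418,255). The knob top is at (380,445).
- **Top crop:** the loose tile's top covers about (390-490, 362-455). The row's front edge is at y≈272, the knob top at (660,487) and the tube top at (112,165).

A visible gap is left between the loose tile and the row.

```bash
cat > h.py <<'E'
import numpy as np
from plant import status, viewer
C={n:viewer.calibration(n) for n in("scene","top")}
def ray(n,p,c=None):
    c=c or C[n]; T=np.array(c["world_to_cam"]); R=T[:3,:3]
    d=R.T@np.array([(p[0]-c["cx"])/c["fx"],(p[1]-c["cy"])/c["fy"],1]); return -R.T@T[:3,3],d/np.linalg.norm(d)
def onz(n,p,z,c=None):
    o,d=ray(n,p,c); return o+d*(z-o[2])/d[2]
def tri(p,q):
    o1,d1=ray("scene",p);o2,d2=ray("top",q)
    k=np.linalg.lstsq(np.c_[d1,-d2],o2-o1,rcond=None)[0]; a,b=o1+k[0]*d1,o2+k[1]*d2
    return (a+b)/2,np.linalg.norm(a-b)
E
python3 - <<'E'
from h import *
np.set_printoptions(precision=1,suppress=True)
S=lambda x,y:(x/5+250-.4,y/5+170-.4); T=lambda x,y:(x/6+230-.4,y/6+135-.4)
for nm,P in dict(loose=[(390,362),(490,362),(490,453),(390,455)],row=[(378,97),(472,100),(478,273),(383,268)]).items():
    Q=np.array([onz("top",T(*p),64) for p in P]); print(nm,"top",Q[:,:2].tolist(),Q.mean(0))
for nm,P in dict(loose=[(240,300),(298,347),(357,300),(300,255)],row=[(362,212),(418,255),(535,178),(470,115)]).items():
    Q=np.array([onz("scene",S(*p),64) for p in P]); print(nm,"scene",Q[:,:2].tolist(),Q.mean(0))
print("knob",onz("scene",S(380,442),88),onz("top",T(660,487),88),tri(S(380,442),T(660,487)))
print("tube", onz("top",T(112,162),290),onz("scene",(292,114),290),"lens",onz("scene",(291,156),165))
print("rods",[onz("top",T(*p),40) for p in[(10,413),(330,398),(10,216),(320,202)]])
print("tin",onz("top",(209,258),21),onz("scene",(200,208),21))
E
```

```text
loose top [[528.2693058183964, 202.3472552118088], [528.6653386230106, 159.6283287197739], [489.33682431959625, 159.64610682769177], [488.0716277784592, 202.13979830700387]] [508.6 180.9  64. ]
row top [[645.1440543473667, 208.15738161459714], [644.1466586957131, 167.38040851455102], [567.4802765611557, 164.76190818101028], [569.3082946531175, 205.56658026460977]] [606.5 186.5  64. ]
loose scene [[487.503732144224, 196.50481694463082], [490.79622632397513, 161.38360106384135], [527.7475350680447, 164.5545387962067], [524.711262576856, 199.2981453492681]] [507.7 180.4  64. ]
row scene [[563.2997758736125, 200.74744443751018], [566.1049782268723, 166.45407714152856], [639.8797298301065, 166.24490501831696], [644.0111992034706, 213.65308007149025]] [603.3 186.8  64. ]
knob [473.4  92.9  88. ] [472.1  90.7  88. ] (array([471.5,  91.2,  91.8]), np.float64(0.07191526034099972))
tube [556.1 305.4 290. ] [543.9 290.8 290. ] lens [555.2 305.1 165. ]
rods [array([508.6, 367.1,  40. ]), array([516.5, 227.7,  40. ]), array([596.6, 369.4,  40. ]), array([604.1, 232.9,  40. ])]
tin [367.  423.5  21. ] [365.7 419.8  21. ]
```

```bash
cat >> h.py <<'E'
from scipy.spatial.transform import Rotation as Ro
A=np.deg2rad(3.2); SX=np.array([np.cos(A),np.sin(A),0]); SY=np.array([-np.sin(A),np.cos(A),0]); SEAM=np.array([566,184.8,0])
def w(x,y,z): return SEAM+SX*x+SY*y+[0,0,z]
def go(p,yaxis):
    s=status.read_state(); R=s["tcp_rot"]; z=np.array([0,0,-1.]); G=np.c_[np.cross(yaxis,z),yaxis,z]
    print("travel",np.round(R.T@(p-s["tool_pos"]),1),"rot",np.round(Ro.from_matrix(R.T@G).as_rotvec(),3))
def st():
    s=status.read_state(); l=s["tool_pos"]-SEAM
    print("t",round(s["clock"],2),"local",np.round([l@SX,l@SY,l[2]],1),"F loc",np.round([s["force"]@SX,s["force"]@SY,s["force"][2]],1),"w",round(s["gripper_width"],1),"gf",round(s["gripper_force"],1))
E
python3 - <<'E'
from h import *
go(w(-115,0,200),SX); go(w(-115,0,200),-SX); go(w(-100,-90,140),SY)
E
```

```text
travel [-345.1 -283.7   22.2] rot [-1.000e-03  1.000e-03  1.112e+00]
travel [-345.1 -283.7   22.2] rot [-1.000e-03 -1.000e-03 -2.029e+00]
travel [-398.4 -357.7   82.3] rot [-0.001 -0.    -0.459]
```

```bash
python3 -m pendant '{"travel":[[-30,-24,0],[-60,-49,0],[-90,-74,0],[-120,-98,0],[-150,-123,0]],"delta_rot":[[0,0,0.11],[0,0,0.22],[0,0,0.33],[0,0,0.44],[0,0,0.55]],"grip":[0,0,0,0,0]}'; python3 -c "
from h import *
st();go(w(-115,0,200),SX)"
```

```text
clock: 0.52
tool_pos: [335.2, 401.2, 222.2]
tcp_rot: [[-0.575, 0.818, -0.0], [0.818, 0.575, -0.0], [0.0, -0.0, -1.0]]
force: [1.1, 0.6, -0.5]
gripper_width: 61.5
gripper_force: 0.0
t 0.52 local [-218.3  228.9  222.2] F loc [ 1.1  0.6 -0.5] w 61.5 gf 0.0
travel [-248.9  -33.2   22.2] rot [-0.     0.     0.557]
```

```bash
python3 -m pendant '{"travel":[[-40,-5,0],[-80,-10,0],[-120,-16,0],[-160,-21,0],[-200,-27,10]],"delta_rot":[[0,0,0.11],[0,0,0.22],[0,0,0.33],[0,0,0.44],[0,0,0.55]],"grip":[0,0,0,0,0]}'; python3 -c "
from h import *
st();go(w(-115,0,57),SX)"
```

```text
clock: 0.93
tool_pos: [429.8, 222.9, 213.9]
tcp_rot: [[-0.063, 0.998, 0.002], [0.998, 0.063, 0.002], [0.002, 0.002, -1.0]]
force: [0.6, 0.7, 0.1]
gripper_width: 28.3
gripper_force: 0.0
t 0.93 local [-133.8   45.7  213.9] F loc [0.7 0.7 0.1] w 28.3 gf 0.0
travel [-46.1  18.2 156.8] rot [ 0.002 -0.002  0.007]
```

```bash
python3 -m pendant '{"travel":[[-23,9,20],[-46,18,40],[-46,18,60],[-46,18,60],[-46,18,60]],"delta_rot":[[0,0,0.007],[0,0,0.007],[0,0,0.007],[0,0,0.007],[0,0,0.007]],"grip":[0,0,0,0,0]}' >/dev/null; python3 -c "
from h import *
import cv2
st();c=viewer.calibration('wrist');cv2.imwrite('pics/w1.png',viewer.grab_frame('wrist'))
np.save('w1.npy',c,allow_pickle=True)
go(w(-115,0,57),SX)
for p in [w(-58,0,64),w(0,0,64),w(-100,-90,88),w(-55,0,64)]:
  q=c['world_to_cam']@np.r_[p,1]; print(np.round([c['fx']*q[0]/q[2]+c['cx'],c['fy']*q[1]/q[2]+c['cy']]))"
```

```text
t 1.35 local [-117.1    1.5  152.1] F loc [-0.4  0.6  0.4] w 2.0 gf 0.0
travel [-2.3  1.6 96.1] rot [-0.    -0.     0.006]
[372. 216.]
[454. 217.]
[311. 345.]
[376. 216.]
```

View pics/w1.png

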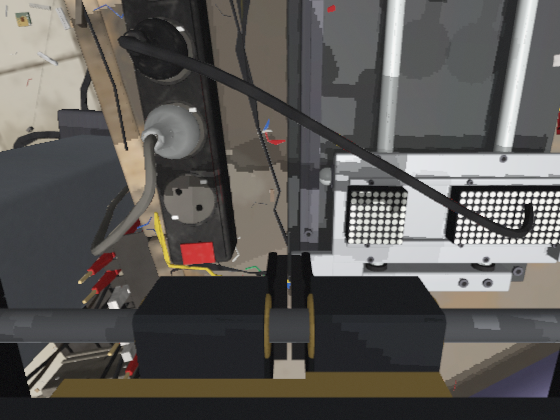

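Wrist view: the loose tile is centred at (377,216) and the row's front edge is at about (457,214). The channel runs level in the image, so the alignment is good and x is about 3 mm further than I estimated. A black lead arches from the strip (130,42) to the row (525,230), so I'm checking its height.

```bash
python3 -c "
from h import *
c=np.load('w1.npy',allow_pickle=True).item()
# top line polyline and wrist polyline; for each wrist pt find best top pt
top=np.array([(302,163),(302,168),(287,200),(279,218),(270,238),(262,262)],float)
tt=np.concatenate([np.linspace(a,b,30) for a,b in zip(top[:-1],top[1:])])
for p in [(200,65),(250,92),(300,122),(350,155),(400,183),(450,210),(490,230),(525,232)]:
  o1,d1=ray('w',p,c);best=None
  for q in tt:
    o2,d2=ray('top',q);k=np.linalg.lstsq(np.c_[d1,-d2],o2-o1,rcond=None)[0];a=o1+k[0]*d1;b=o2+k[1]*d2;e=np.linalg.norm(a-b)
    if best is None or e<best[0]: best=(e,(a+b)/2)
  l=best[1]-SEAM;print(p,round(best[0],1),np.round([l@SX,l@SY,l[2]]))"
```

```text
(200, 65) 0.1 [-176.  100.   48.]
(250, 92) 0.0 [-140.   84.   86.]
(300, 122) 0.6 [-111.   68.  101.]
(350, 155) 0.4 [-87.  54. 131.]
(400, 183) 0.3 [-63.  42. 138.]
(450, 210) 0.4 [-35.  27. 134.]
(490, 230) 0.4 [-13.  16. 134.]
(525, 232) 0.0 [36. -2. 88.]
```

The lead arches up to about 138 mm beside the channel, so I'll lean the gripper body away from it, towards -y, while pushing.

```bash
sed -i 's/SEAM=np.array(\[566,184.8,0\])/SEAM=np.array([567.5,185,0])/' h.py; python3 -m pendant '{"travel":[[2,2,0],[2,2,20],[2,2,45],[2,2,70],[2,2,93]],"delta_rot":[[0,0.104,0],[0,0.208,0],[0,0.312,0],[0,0.416,0],[0,0.52,0]],"grip":[0,0,0,0,0]}' >/dev/null; python3 -c "
from h import *
st();s=status.read_state();print(s['tcp_rot'].round(3));R=s['tcp_rot']
print(np.round(R.T@SX,3),R.T@SY,R.T[:,2])"
```

```text
t 1.82 local [-115.3    4.9   66.5] F loc [-0.4  1.3  0.6] w 0.1 gf 0.0
[[-0.058  0.998 -0.029]
 [ 0.876  0.065  0.478]
 [ 0.479  0.002 -0.878]]
[-0.009  1.    -0.002] [0.87758958 0.0088066  0.47933181] [ 0.4793341   0.00198608 -0.87763026]
```

```bash
python3 -m pendant '{"travel":[[0,0,0],[0,5,0],[0,10,0],[0,15,0],[0,20,0]],"delta_rot":[[0,0,0],[0,0,0],[0,0,0],[0,0,0],[0,0,0]],"grip":[0,0,0,0,0]}' >/dev/null; python3 -c "
from h import *
st()"
```

```text
t 2.23 local [-95.4   5.7  66.8] F loc [ 0.7 -0.5  1.2] w 0.4 gf 0.0
```

```bash
python3 -m pendant '{"travel":[[0,-6,0],[-7,-6,6],[-7,-6,6.5],[-7,-6,6.5],[-7,-6,6.5]],"delta_rot":[[0,0,0],[0,0,0],[0,0,0],[0,0,0],[0,0,0]],"grip":[0,0,0,0,0]}' >/dev/null; python3 -c "
from h import *
st()"; python3 -m pendant '{"travel":[[0,5,0],[0,10,0],[0,15,0],[0,20,0],[0,25,0]],"delta_rot":[[0,0,0],[0,0,0],[0,0,0],[0,0,0],[0,0,0]],"grip":[0,0,0,0,0]}' >/dev/null; python3 -c "
from h import *
st()"
```

```text
t 2.65 local [-103.2    0.9   55.8] F loc [-0.1 -0.3  0.1] w 0.3 gf 0.0
t 3.07 local [-77.2   1.1  55.9] F loc [0.3 0.1 0. ] w 0.3 gf 0.1
```

```bash
python3 -m pendant '{"travel":[[0,4,0],[0,8,0],[0,11,0],[0,14,0],[0,16,0]],"delta_rot":[[0,0,0],[0,0,0],[0,0,0],[0,0,0],[0,0,0]],"grip":[0,0,0,0,0]}' >/dev/null; python3 -c "
from h import *
import cv2
st();c=viewer.calibration('top');f=viewer.grab_frame('top')[135:235,230:360];g=viewer.grab_frame('scene')[170:290,250:400]
cv2.imwrite('pics/c2.png',np.vstack([cv2.resize(f,(390,300),interpolation=2),cv2.resize(g,(390,300),interpolation=2)]))"
```

```text
t 3.48 local [-61.6   1.2  55.7] F loc [-0.2 -0.3  0.7] w 0.5 gf 0.1
```

View pics/c2.png

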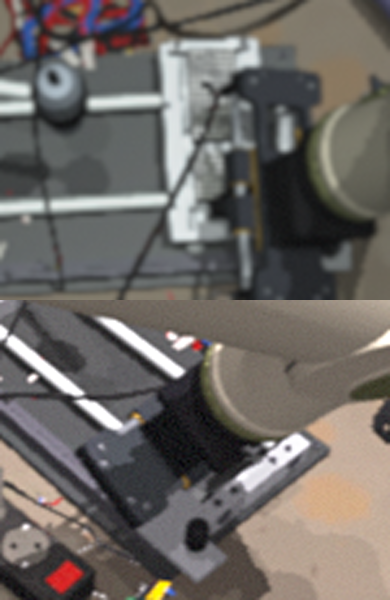

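The top view shows the tile pushed up close to the row, with a gap of about 8 mm left. The gripper is clear of the lead and the tube, so I'll carry on slowly.

```bash
python3 -m pendant '{"travel":[[0,1.5,0],[0,3,0],[0,4,0],[0,5,0],[0,6,0]],"delta_rot":[[0,0,0],[0,0,0],[0,0,0],[0,0,0],[0,0,0]],"grip":[0,0,0,0,0]}' >/dev/null; python3 -c "
from h import *
st()";  python3 -m pendant '{"travel":[[0,0.5,0],[0,1,0],[0,1.5,0],[0,2,0],[0,2,0]],"delta_rot":[[0,0,0],[0,0,0],[0,0,0],[0,0,0],[0,0,0]],"grip":[0,0,0,0,0]}' >/dev/null; python3 -c "
from h import *
st()"
```

```text
t 4.0 local [-55.8   1.3  55.8] F loc [-0.5 -0.1  0. ] w 0.5 gf 0.2
t 4.42 local [-53.8   1.3  55.7] F loc [0.4 0.5 0.7] w 0.5 gf 0.0
```

```bash
python3 -m pendant '{"travel":[[0,0.5,0],[0,1,0],[0,1.5,0],[0,1.5,0],[0,1.5,0]],"delta_rot":[[0,0,0],[0,0,0],[0,0,0],[0,0,0],[0,0,0]],"grip":[0,0,0,0,0]}' >/dev/null; python3 -c "
from h import *
st()";  python3 -m pendant '{"travel":[[0,0.5,0],[0,1,0],[0,1.5,0],[0,1.5,0],[0,1.5,0]],"delta_rot":[[0,0,0],[0,0,0],[0,0,0],[0,0,0],[0,0,0]],"grip":[0,0,0,0,0]}' >/dev/null; python3 -c "
from h import *
st()"
```

```text
t 4.83 local [-52.3   1.3  55.8] F loc [ 0.   0.4 -1. ] w 0.4 gf 0.0
t 5.25 local [-50.8   1.3  55.7] F loc [ 0.3 -0.1  0.7] w 0.4 gf 0.0
```

```bash
python3 -m pendant '{"travel":[[0,0.5,0],[0,1,0],[0,1.5,0],[0,2,0],[0,2,0]],"delta_rot":[[0,0,0],[0,0,0],[0,0,0],[0,0,0],[0,0,0]],"grip":[0,0,0,0,0]}' >/dev/null; python3 -c "
from h import *
st()";  python3 -m pendant '{"travel":[[0,0.5,0],[0,1,0],[0,1.5,0],[0,2,0],[0,2,0]],"delta_rot":[[0,0,0],[0,0,0],[0,0,0],[0,0,0],[0,0,0]],"grip":[0,0,0,0,0]}' >/dev/null; python3 -c "
from h import *
st()
import cv2
f=viewer.grab_frame('top')[150:220,270:330]
cv2.imwrite('pics/c3.png',cv2.resize(f,None,fx=8,fy=8,interpolation=2))"
```

```text
t 5.67 local [-49.5   1.4  55.6] F loc [-4.4 -1.2  2.6] w 0.4 gf 2.4
t 6.08 local [-49.5   1.6  55.5] F loc [-13.7  -4.4  10.8] w 0.2 gf 7.4
```

View pics/c3.png

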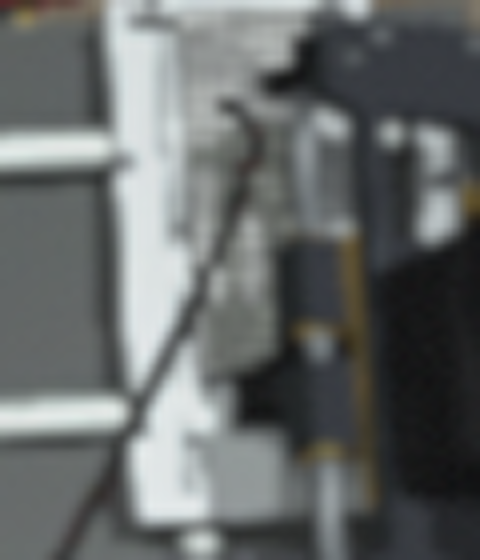

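The push stopped hard at local x = -49.5 with 13.7 N, and the top view shows one continuous dot field with no gap. Now I'll back off and go to the knob. I'm keeping the lean and the x closing axis, so the body stays clear of the lead.

```bash
python3 -m pendant '{"travel":[[0,-4,0],[0,-15,0],[0,-40,0],[0,-50,-30],[0,-50,-60]],"delta_rot":[[0,0,0],[0,0,0],[0,0,0],[0,0,0],[0,0,0]],"grip":[0,0,0.5,0.5,0.5]}' >/dev/null; python3 -c "
from h import *
st()
s=status.read_state();R=s['tcp_rot'];z=R[:,2]
T=w(-100,-90,77)+19*z
print('above',np.round(R.T@(T-60*z-s['tool_pos']),1),'target',np.round(R.T@(T-s['tool_pos']),1))"
```

```text
t 6.55 local [-99.5 -27.4 108. ] F loc [1.5 0.1 0.5] w 13.1 gf 0.0
above [-69.8  -0.8 -43.4] target [-69.8  -0.8  16.6]
```

```bash
python3 -m pendant '{"travel":[[0,0,-35],[-25,0,-43],[-60,-1,-43],[-70,-1,-43],[-70,-1,-43]],"delta_rot":[[0,0,0],[0,0,0],[0,0,0],[0,0,0],[0,0,0]],"grip":[0.5,0.5,0.5,0.5,0.5]}' >/dev/null; python3 -c "
from h import *
import cv2
st()
c=viewer.calibration('wrist');f=viewer.grab_frame('wrist');cv2.imwrite('pics/w2.png',f)
s=status.read_state();R=s['tcp_rot'];z=R[:,2]
T=w(-100,-90,77)+19*z
print('target',np.round(R.T@(T-s['tool_pos']),1))
for p in [w(-100,-90,88),w(0,0,64),w(-40,0,64)]:
  q=c['world_to_cam']@np.r_[p,1]; print(np.round([c['fx']*q[0]/q[2]+c['cx'],c['fy']*q[1]/q[2]+c['cy']]))"
```

```text
t 6.97 local [ -96.9 -112.3  112.3] F loc [0.4 0.6 0.3] w 41.2 gf 0.0
target [ 1.  -3.  60.3]
[282. 232.]
[435. 102.]
[374. 102.]
```

View pics/w2.png

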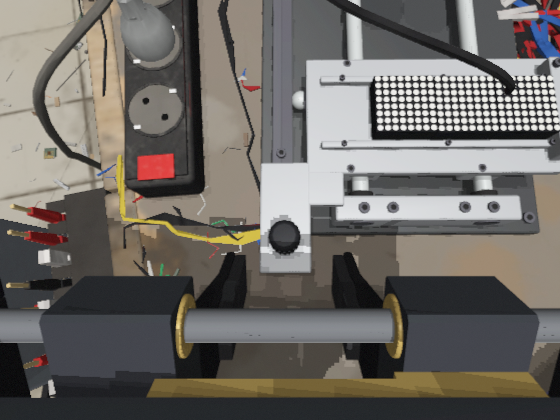

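Wrist view: the three tiles form one continuous dot row from x = 372 px, flush. The knob top is at (285,230) against a predicted (282,232), midway between the open fingers. Descending to grip it.

```bash
python3 -m pendant '{"travel":[[1,-2,5],[1,-2,25],[1,-2,45],[1,-2,60],[1,-2,60]],"delta_rot":[[0,0,0],[0,0,0],[0,0,0],[0,0,0],[0,0,0]],"grip":[0.5,0.5,0.5,0.5,0.5]}' >/dev/null; python3 -c "
from h import *
st()"; python3 -m pendant '{"travel":[[0,0,0],[0,0,0],[0,0,0],[0,0,0],[0,0,0]],"delta_rot":[[0,0,0],[0,0,0],[0,0,0],[0,0,0],[0,0,0]],"grip":[0,0,0,0,0]}' >/dev/null;  python3 -c "
from h import *
st()"
```

```text
t 7.43 local [-101.2  -77.    59. ] F loc [-1.1  0.1 -0.3] w 43.6 gf 0.0
t 7.85 local [-99.5 -80.4  61.6] F loc [-18.   -5.   13.1] w 18.5 gf 9.1
```

```bash
python3 -m pendant '{"travel":[[0,0,0],[0,0,0],[0,0,0]],"delta_rot":[[0,0,0],[0,0,0],[0,0,0]],"grip":[0,0,0]}' >/dev/null;  python3 -c "
from h import *
st();s=status.read_state();print(s['moment'])"
```

```text
t 8.1 local [-99.9 -80.4  61.6] F loc [-5.2 -2.4  6.6] w 16.7 gf 30.0
[-0.40415478  1.23339812  0.65381742]
```

```bash
python3 -m pendant '{"travel":[[1.8,0,1],[5.3,0,2.9],[10.5,0.1,5.7],[17.6,0.2,9.6],[24.6,0.2,13.4]],"delta_rot":[[0,0,0],[0,0,0],[0,0,0],[0,0,0],[0,0,0]],"grip":[0,0,0,0,0]}' >/dev/null;  python3 -c "
from h import *
st()"
```

```text
t 8.52 local [-100.   -53.1   61.5] F loc [-9.5 -7.4 11.5] w 17.1 gf 30.0
```

```bash
python3 -m pendant '{"travel":[[7.9,0.1,4.3],[15.8,0.1,8.6],[23.7,0.2,12.9],[31.6,0.3,17.3],[39.5,0.4,21.6]],"delta_rot":[[0,0,0],[0,0,0],[0,0,0],[0,0,0],[0,0,0]],"grip":[0,0,0,0,0]}' >/dev/null;  python3 -c "
from h import *
import cv2
st();cv2.imwrite('pics/t4.png',np.hstack([viewer.grab_frame('top')[130:260,150:350],viewer.grab_frame('scene')[110:240,200:400]]).repeat(2,0).repeat(2,1))"
```

```text
t 8.93 local [-100.4   -7.4   61.5] F loc [-11.5  -7.5  16.8] w 16.9 gf 29.9
```

View pics/t4.png

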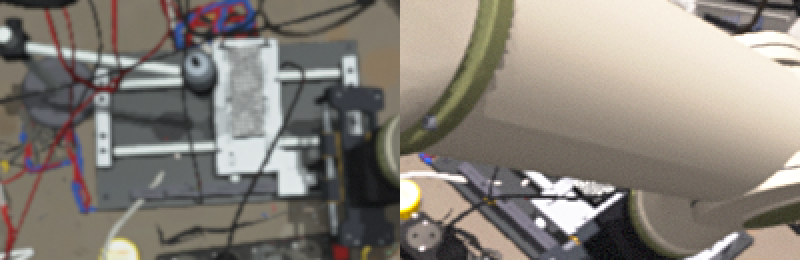

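The top view shows the carriage halfway and the tube clear. The lead hangs where it was, fixed in space, and would come close to the body's +x end further along. I'll release, yaw 25° about the knob to clear it, and grip again.

```bash
python3 -c "
from h import *
s=status.read_state();R=s['tcp_rot'];p=s['tool_pos'];G=p-19*R[:,2]
for a in(-.22,-.44):
  R2=Ro.from_rotvec([0,0,a]).as_matrix()@R; print(np.round(R.T@(G+19*R2[:,2]-p),2),np.round(Ro.from_matrix(R.T@R2).as_rotvec(),3))
print(s['joints'].round(2)); print('knob',G-SEAM)"
python3 -m pendant '{"travel":[[0,0,0],[0,0,0],[0,0,0],[0,0,0]],"delta_rot":[[0,0,0],[0,0,0],[0,0,0],[0,0,0]],"grip":[0.4,0.4,0.4,0.4]}' >/dev/null;  python3 -c "
from h import *
st()"
```

```text
[-0.17  1.98 -0.1 ] [-0.105  0.001  0.193]
[-0.71  3.87 -0.41] [-0.21   0.002  0.387]
[-0.5   0.26  0.44  2.06 -0.75  0.99  0.45]
knob [-99.29482537 -19.65234552  78.29830629]
t 9.37 local [-98.9  -7.6  60.7] F loc [-0.7 -0.  -0.2] w 32.5 gf 0.0
```

```bash
python3 -m pendant '{"travel":[[-0.1,0.9,0],[-0.2,2,-0.1],[-0.4,3,-0.2],[-0.7,3.9,-0.4],[-0.7,3.9,-0.4]],"delta_rot":[[-0.052,0,0.097],[-0.105,0,0.193],[-0.158,0,0.29],[-0.21,0,0.387],[-0.21,0,0.387]],"grip":[0.4,0.4,0.4,0.4,0.4]}' >/dev/null;  python3 -c "
from h import *
st()"
python3 -m pendant '{"travel":[[0,0,0],[0,0,0],[0,0,0],[0,0,0],[0,0,0]],"delta_rot":[[0,0,0],[0,0,0],[0,0,0],[0,0,0],[0,0,0]],"grip":[0,0,0,0,0]}' >/dev/null;  python3 -c "
from h import *
st();s=status.read_state();R=s['tcp_rot'];print(R.round(3),'SY in tool',(R.T@SY).round(3),'knob',s['tool_pos']-19*R[:,2]-SEAM)"
```

```text
t 9.78 local [-96.4  -7.8  60.5] F loc [ 0.2 -0.6 -0.1] w 34.9 gf 0.0
t 10.2 local [-96.6  -7.2  60.4] F loc [-8.8  1.3  8.1] w 17.0 gf 30.0
[[ 0.323  0.931  0.168]
 [ 0.82  -0.364  0.442]
 [ 0.473 -0.005 -0.881]] SY in tool [ 0.8   -0.416  0.432] knob [-99.21877606 -20.96852954  77.09559282]
```

```bash
python3 -m pendant '{"travel":[[4,-2.1,2.2],[9.6,-5,5.2],[15.2,-7.9,8.2],[20.8,-10.8,11.2],[25.6,-13.3,13.8]],"delta_rot":[[0,0,0],[0,0,0],[0,0,0],[0,0,0],[0,0,0]],"grip":[0,0,0,0,0]}' >/dev/null;  python3 -c "
from h import *
st()"
python3 -m pendant '{"travel":[[2.4,-1.25,1.3],[4,-2.1,2.15]],"delta_rot":[[0,0,0],[0,0,0]],"grip":[0,0]}' >/dev/null;  python3 -c "
from h import *
st()"
python3 -m pendant '{"travel":[[0.8,-0.4,0.4],[1.6,-0.8,0.9]],"delta_rot":[[0,0,0],[0,0,0]],"grip":[0,0]}' >/dev/null;  python3 -c "
from h import *
st()"
```

```text
t 10.62 local [-96.8  24.3  60.3] F loc [-14.4  -6.3  15.9] w 17.1 gf 29.9
t 10.78 local [-96.8  29.5  60.3] F loc [-14.3  -6.9  15.6] w 17.4 gf 30.0
t 10.95 local [-96.8  31.3  60.3] F loc [-15.6  -5.7  17.3] w 16.8 gf 29.9
```

```bash
cat > s.py <<'E'
from h import *
st()
E
python3 -m pendant '{"travel":[[0.4,-0.2,0.2],[0.8,-0.42,0.43]],"delta_rot":[[0,0,0],[0,0,0]],"grip":[0,0]}' >/dev/null;  python3 s.py
python3 -m pendant '{"travel":[[0.4,-0.2,0.2],[0.8,-0.42,0.43]],"delta_rot":[[0,0,0],[0,0,0]],"grip":[0,0]}' >/dev/null;  python3 s.py
python3 -m pendant '{"travel":[[0.4,-0.2,0.2],[0.8,-0.42,0.43]],"delta_rot":[[0,0,0],[0,0,0]],"grip":[0,0]}' >/dev/null;  python3 s.py
python3 -m pendant '{"travel":[[0.4,-0.2,0.2],[0.8,-0.42,0.43]],"delta_rot":[[0,0,0],[0,0,0]],"grip":[0,0]}' >/dev/null;  python3 s.py
python3 -m pendant '{"travel":[[0.4,-0.2,0.2],[0.8,-0.42,0.43]],"delta_rot":[[0,0,0],[0,0,0]],"grip":[0,0]}' >/dev/null;  python3 s.py
```

```text
t 11.12 local [-96.8  32.3  60.3] F loc [-15.7  -5.7  15.3] w 17.0 gf 29.9
t 11.28 local [-96.8  33.2  60.3] F loc [-14.4  -5.3  16.2] w 16.9 gf 29.9
t 11.45 local [-96.8  34.2  60.3] F loc [-14.6  -5.2  16.1] w 17.2 gf 29.9
t 11.62 local [-96.8  35.2  60.3] F loc [-15.4  -5.5  16.6] w 17.1 gf 29.9
t 11.78 local [-96.9  36.3  60.3] F loc [-15.   -6.6  16. ] w 17.2 gf 29.9
```

```bash
python3 -m pendant '{"travel":[[0.4,-0.2,0.2],[0.8,-0.42,0.43]],"delta_rot":[[0,0,0],[0,0,0]],"grip":[0,0]}' >/dev/null;  python3 s.py
python3 -m pendant '{"travel":[[0.4,-0.2,0.2],[0.8,-0.42,0.43]],"delta_rot":[[0,0,0],[0,0,0]],"grip":[0,0]}' >/dev/null;  python3 s.py
python3 -m pendant '{"travel":[[0.4,-0.2,0.2],[0.8,-0.42,0.43]],"delta_rot":[[0,0,0],[0,0,0]],"grip":[0,0]}' >/dev/null;  python3 s.py
python3 -m pendant '{"travel":[[0.4,-0.2,0.2],[0.8,-0.42,0.43]],"delta_rot":[[0,0,0],[0,0,0]],"grip":[0,0]}' >/dev/null;  python3 s.py
```

```text
t 11.95 local [-96.8  37.2  60.3] F loc [-14.3  -5.3  15.4] w 17.2 gf 29.9
t 12.12 local [-96.9  38.3  60.3] F loc [-14.7  -6.3  14.7] w 17.0 gf 29.9
t 12.28 local [-96.8  39.3  60.3] F loc [-13.9  -5.1  15.2] w 17.1 gf 29.9
t 12.45 local [-96.9  40.5  60.3] F loc [-13.5  -3.8  14. ] w 17.1 gf 30.0
```

```bash
python3 -m pendant '{"travel":[[0.4,-0.2,0.2],[0.4,-0.2,0.2]],"delta_rot":[[0,0,0],[0,0,0]],"grip":[0,0]}' >/dev/null;  python3 s.py
python3 -m pendant '{"travel":[[0.4,-0.2,0.2],[0.8,-0.42,0.43]],"delta_rot":[[0,0,0],[0,0,0]],"grip":[0,0]}' >/dev/null;  python3 s.py
python3 -m pendant '{"travel":[[0.4,-0.2,0.2],[0.8,-0.42,0.43]],"delta_rot":[[0,0,0],[0,0,0]],"grip":[0,0]}' >/dev/null;  python3 s.py
python3 -m pendant '{"travel":[[0.4,-0.2,0.2],[0.8,-0.42,0.43]],"delta_rot":[[0,0,0],[0,0,0]],"grip":[0,0]}' >/dev/null;  python3 s.py
```

```text
t 12.62 local [-96.9  41.2  60.3] F loc [-12.5  -1.9  12.1] w 17.0 gf 30.0
t 12.78 local [-96.9  42.2  60.3] F loc [-12.8  -2.2  12.4] w 16.5 gf 30.0
t 12.95 local [-96.9  43.4  60.3] F loc [-12.2  -1.   12. ] w 17.2 gf 30.0
t 13.12 local [-96.9  44.1  60.3] F loc [-14.9  -5.7  15.7] w 17.0 gf 29.9
```

```bash
python3 -m pendant '{"travel":[[0.4,-0.2,0.2],[0.4,-0.2,0.2]],"delta_rot":[[0,0,0],[0,0,0]],"grip":[0,0]}' >/dev/null;  python3 s.py
python3 -m pendant '{"travel":[[0.4,-0.2,0.2],[0.4,-0.2,0.2]],"delta_rot":[[0,0,0],[0,0,0]],"grip":[0,0]}' >/dev/null;  python3 s.py
```

```text
t 13.28 local [-96.9  44.3  60.3] F loc [-14.9  -4.7  15.4] w 17.0 gf 29.9
t 13.45 local [-96.9  44.5  60.3] F loc [-16.1  -7.6  16.2] w 16.9 gf 29.9
```

```bash
python3 -m pendant '{"travel":[[-0.4,0.2,-0.2],[-0.6,0.3,-0.3],[-0.6,0.3,-0.3],[-0.6,0.3,-0.3],[-0.6,0.3,-0.3]],"delta_rot":[[0,0,0],[0,0,0],[0,0,0],[0,0,0],[0,0,0]],"grip":[0,0,0,0,0]}' >/dev/null;  python3 s.py
python3 -m pendant '{"travel":[[0,0,0],[0,0,0],[0,0,0],[0,0,0],[0,0,0]],"delta_rot":[[0,0,0],[0,0,0],[0,0,0],[0,0,0],[0,0,0]],"grip":[0,0,0,0,0]}' >/dev/null;  python3 s.py; python3 -c "
from h import *
import cv2
f=viewer.grab_frame('wrist');g=viewer.grab_frame('top')[130:260,150:350]
cv2.imwrite('pics/f.png',np.hstack([cv2.resize(f,(400,300)),cv2.resize(g,(400,300),interpolation=2)]))"
```

```text
t 13.87 local [-96.9  44.4  60.3] F loc [-13.2  -3.5  14. ] w 17.1 gf 30.0
t 14.28 local [-96.9  44.4  60.3] F loc [-14.6  -4.   14.2] w 16.9 gf 30.0
```

View pics/f.png

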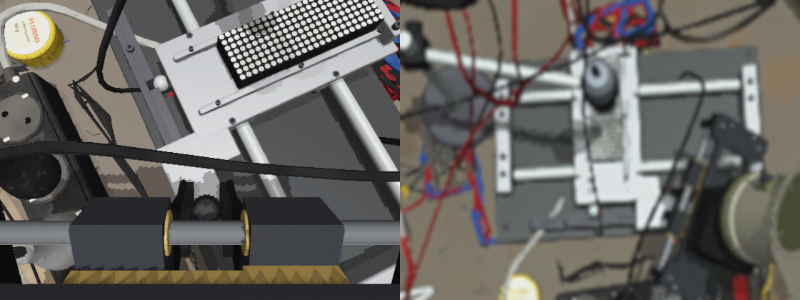

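The final view shows the knob held between the pads at about (205,205). The tile row is unbroken under the lens, the tin lies where it was, and the carriage is at rest.

```bash
python3 -c "
from plant import order
print(order.job_done())"
```

```text
the job is handed in; nothing more can be done
None
```

I handed the job in at about 14 s of the 58 s allowed: the loose tile is butted flush against the row, and the carriage is at rest in the notch at about 125 mm travel, with the knob still gripped; the notch was found by wrist force, and I never looked at the brass fitting.

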